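# Seal the bottle with the percussion capper

### The job

The bottle under the upright percussion capper has its crown cap only laid on the mouth. Take the white mallet, strike the top of the capper with a quick blow that drives it fully down, so that the cap is pressed home, and let the capper spring back up. Then stand the mallet back on the black rubber mat as you found it, and let go; work the capper only with the mallet, and do not push or knock over the things round about.

Things in the scene. Friction and masses are not known exactly. Their poses are not given: they have to be found in the camera images.
- mallet: Mallet, 270 to 500 g, standing on one flat face of its head, handle level. Head: white upright cylinder 50 mm across, 72 mm high. Wooden handle centred 36 mm above the lower face, out to 177 mm from the head's axis; centre of mass about 14 mm from that axis. Origin: centre of the head's lower face, which is also the striking face. x points away from the handle (handle along -x), z up.
- mallet_grip (a point): Point on the centre line of the mallet's handle, 75 mm from the head's axis and 36 mm above its lower face: a good place to grip. The handle is flat-sided there, 22 mm wide and 28 mm high. Same axes as the mallet.
- mat: Black ribbed rubber bar mat, 220 mm (its x) by 160 mm (its y), 6 mm thick, fixed to the counter; the mallet stands on it. Origin: centre of its underside.
- block: Brown wooden bottling block 84 mm (x) by 234 mm (y) by 32 mm high, fixed to the counter, with three round pockets 72 mm apart along its y, 22 mm deep, each holding a small red bottle. Origin: centre of its underside.
- capper_top (a point): Centre of the upper face of the percussion capper's steel head (42 mm across), 236 mm above the counter when up. The capper (steel bell, turned wooden body, steel head; 82 mm tall) stands upright over the neck of one of the three bottles in the block, in any of the pockets. It runs straight up and down; its bottle is held fast and cannot tip.
- capper (a joint): How far the capper is pressed down, m: 0 up, 0.014 fully down at its stop. Its spring (about 4 N at first, 8 N at the bottom) lifts it again. The bell meets the cap after 9 mm and drives it over the last 5 mm, for 5 N more. Strike it so that it moves at 0.1 m/s or more under the mallet; a slow push is no blow. 25 N at the stop is ample.
- cap (a joint): How far the brass crown cap of that bottle is pressed home, in m: 0 laid on loosely, 0.005 fully home. It stays where it is driven.
- sealed_a: Small red bottle, already sealed, 52 mm across, 135 mm tall, 250 g, standing loose in a pocket of the block, its cap 145 mm above the counter. Origin: centre of its underside.
- sealed_b: The other sealed bottle in the block, the same as sealed_a.
- cap_tub: Bystander: open aluminium tub of crown caps, 86 mm across, 55 mm high. Origin: centre of its underside.
- jigger: Bystander: steel double-cone bar measure, 46 mm across, 100 mm high, beyond the task's things. Origin: centre of its underside.
- espresso_cup: Bystander: white cup with a handle, 64 mm across, 58 mm high. Origin: centre of its underside.
- syrup: Bystander: green syrup bottle, 68 mm across, 220 mm tall, beyond the task's things. Origin: centre of its underside.
- amarena_jar: Bystander: dark red jar with a blue lid, 90 mm across, 110 mm tall, beyond the task's things. Origin: centre of its underside.
- cup_stack: Bystander: stack of paper gelato cups, 77 mm across, 138 mm tall. Origin: centre of its underside.
Things that resemble listed ones, but are neither listed nor needed, are in the scene too. Leave any blue or purple look-alike of the mallet alone.

How it is judged:
On the way:
1. the mallet strikes the capper: the capper moves down at 0.1 m/s or more under the mallet (velocity of joint capper above 0.1 m/s and value of joint capper above 0.002 m and contact force between mallet and capper above 0.5 N).
At the end, for the whole second after the job is handed in: The cap is pressed home (4 mm or more of its 5 mm), the capper is back up (within 2 mm), and the mallet is let go, at rest, and stands upright (within 0.15 rad) on the face of its head, the middle of the head over the mat (value of joint cap above 0.004 m and value of joint capper below 0.002 m and angle between mallet's own z axis and vertical below 0.15 rad and x of mallet in the frame of mat between -0.11 and 0.11 m and y of mallet in the frame of mat between -0.08 and 0.08 m and z of mallet in the frame of mat below 0.012 m and linear speed of mallet below 0.02 m/s); the robot touches nothing.
It fails at once if the robot itself (not the mallet) presses on the capper (contact force between any of the fingers, the arm and capper above 1 N).
It fails at once if a neighbouring bottle or a bystander is pushed more than 30 mm or tipped over (distance of any of sealed_a, sealed_b, cap_tub, jigger, espresso_cup, syrup, amarena_jar, cup_stack from where it was at the start of the episode above 0.03 m or angle between any of sealed_a, sealed_b, cap_tub, jigger, espresso_cup, syrup, amarena_jar, cup_stack's own z axis and vertical above 0.5 rad).
It also fails if it takes over 48 s, if anything falls off the work surface, if the arm or the gripper's body presses on something with over 40 N, if the wrist force passes 120 N, or if a joint passes its speed limit or range.

### The arm

A 6-joint arm with a two-finger parallel gripper is mounted at the origin on the work surface. World frame = base frame: x ahead of the robot, y to its left, z up, the work surface at z = 0. Lengths are in m, angles in rad, forces in N, time in s.
With the tool pointing down it reaches from about 0.325 to 0.9 m from the base axis. Payload 6.1 kg.
Tool frame: the origin (TCP) lies midway between the tips of the shut fingers; the grasp point (between the pads) lies 19 mm behind it; z points along the fingers, y is the line along which they close (so a half turn about z gives the same grasp; the last joint's range is limited). The gripper opens to 85 mm and grips with 20 to 120 N. Pads are 22 mm wide; open, the fingers measure 114 mm over their backs; the gripper's body (76 mm by 85 mm) begins 54 mm behind the grasp point. The pads swing forward as they close: fully open they stand 13 mm farther back than shut.
Start: joints at [1.188, 0.22, 1.526, -0, 1.395, -0.126], TCP at [0.159, 0.604, 0.231] pointing down, gripper open.
Joint ranges: [-2.98, 2.98], [-0.91, 2.08], [0.09, 2.57], [-1.24, 4.39], [0.2, 2.65], [-2.68, 2.68]. Speed limits (rad/s): [2.57, 2.57, 3.01, 3.14, 3.14, 3.14].

### API

Orientations are given as [roll, pitch, yaw] about the fixed x, y, z axes, in that order (R = Rz(yaw) Ry(pitch) Rx(roll)).
In Python, from plant import movep, move_l, set_joints, gripper_to, hold, inverse_kinematics, observe, get_image, get_calibration, Unreachable, job_done gives the robot as it stands. Calls block until the motion is done:
- movep(position, orientation): joint-space move of the TCP to a pose.
- move_l(position, feed=0.15, rotation=None, max_force=None): straight line of the TCP; rotation=None keeps the orientation; feed is the mean speed in m/s. With max_force (N) it stops when the force on the tool has changed by that much, and returns True; else False.
- set_joints(angles): joint-space move.
- gripper_to(opening, f_grip=None): finger opening in m; f_grip is the grip in N (None keeps the last); returns when the fingers have stopped.
- hold(seconds).
- inverse_kinematics(position, orientation): joint angles nearest the present ones, or None.
- observe(): the state.
- get_image(name): name is "scene" or "top" or "wrist"; returns (picture, depth): 384x512x3 uint8, red, green, blue; 384x512 float32, m along the optical axis (not along the pixel's ray), 0 where there is no reading.
- get_calibration(name): a dict with "intrinsics" (3x3 intrinsics, pixels), "world_from_camera" (4x4, takes a point from camera to world coordinates). Camera axes: x right, y down, z forward; pixel columns grow to the right and rows downward; lengths in m; the calibration is good to about 2 mm. A picture is of the moment at which its call begins: read the wrist's pose just before it. get_calibration takes no time and is no camera call; for the wrist camera it gives the pose at the moment of the call.
A pose or a line that the arm cannot do raises Unreachable and nothing moves.
- job_done(): hands the job in; it is judged then, once.
The state is a dict: "time_s": time; "q": joint angles; "joint_velocities": joint speeds; "joint_torque": joint torques, N m; "eef_pos": TCP position; "tcp_rot": TCP orientation; "ft_force": force on the tool from outside, world axes, zero at the start; "torque": the same for the moment, N m; "opening": finger opening in m; "grasp_force": force on a finger pad.
Only numpy, scipy, OpenCV 4.12 (cv2) and the standard library are available. Lean on these libraries where they do the work, as an engineer would, in place of code of your own. Each camera call takes 0.05 s, during which the arm holds its last target. There are 200 camera calls.

## Working session

There is one attempt and no reset: what is moved stays moved. The work goes in short steps, each a Python script; the robot and the scene stay as the last script left them, time stands still between calls to the robot, and variables do not carry over. Pictures are saved under pics/ and viewed, at most 10 in all, crops included, and the job is handed in when it is done.

```bash
mkdir -p pics; cat > h.py <<'E'
import numpy as np, cv2
from plant import *
def snap(n,f):
    K=get_calibration(n); im,d=get_image(n)
    cv2.imwrite(f'pics/{f}.png',im[:,:,::-1]); np.savez(f'{f}.npz',im=im,d=d,K=K['intrinsics'],T=K['world_from_camera'])
def cloud(f):
    z=np.load(f+'.npz'); d=z['d']; K=z['K']; v,u=np.mgrid[:d.shape[0],:d.shape[1]]
    p=np.stack([(u-K[0,2])/K[0,0]*d,(v-K[1,2])/K[1,1]*d,d],-1)
    return z['im'],p@z['T'][:3,:3].T+z['T'][:3,3],d
E
python3 - <<'E'
from h import *
snap('top','top');snap('scene','scene')
a=cv2.imread('pics/top.png');b=cv2.imread('pics/scene.png')
cv2.imwrite('pics/both.png',cv2.resize(a,(800,600)));cv2.imwrite('pics/sc.png',cv2.resize(b,(800,600)))
o=observe();print(o['time_s'],o['eef_pos'],o['tcp_rot'],o['opening'])
E
```

```text
0.1 [0.15853949 0.60399235 0.23028533] [-3.13982686e+00 -2.12778778e-04  2.88479954e+00] 0.08537756033787731
```

View pics/both.png

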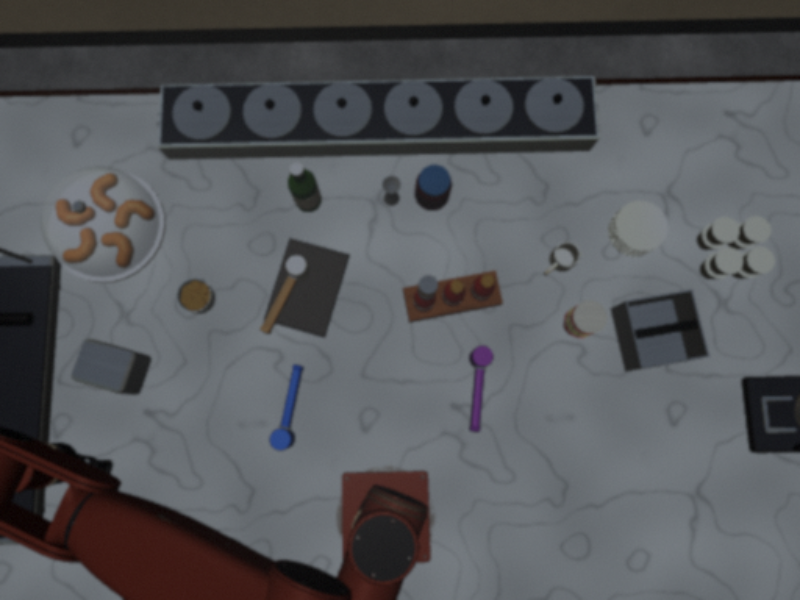

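View pics/sc.png

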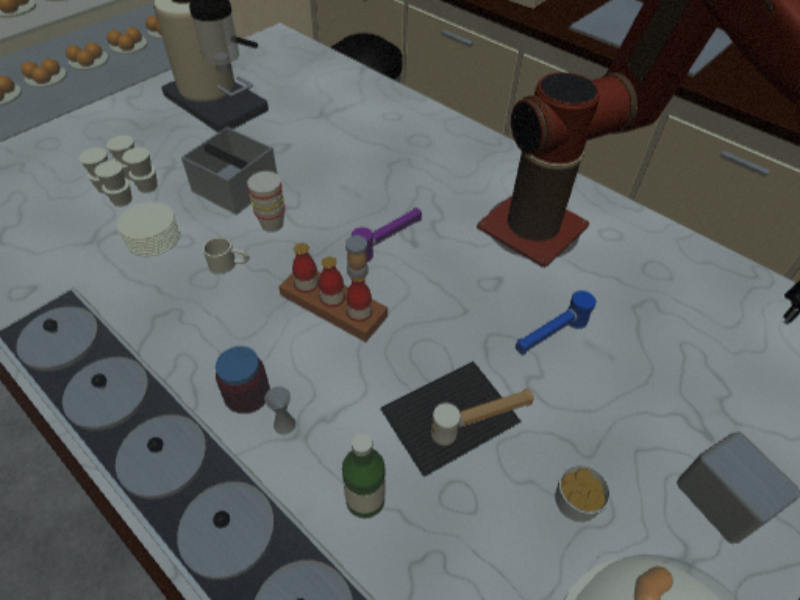

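The top view (800 px wide) has three mallet shapes: white at (295,265) with a wooden handle on the black mat, blue at (281,438) and purple at (482,356). Only the white one fits the description. The capper is the grey disc at (428,285), over the leftmost bottle of the block. I'll measure both and confirm in a crop.

```bash
python3 - <<'E'
from h import *
for f in ('top','scene'):
    im,P,d=cloud(f); X,Y,Z=P[...,0],P[...,1],P[...,2]; ok=d>0
    if f=='top':
        h=P[170,189];c=P[182,274]; print('seed',h,c,P[210,171])
        hs=h[:2].copy(); cs=c[:2].copy()
    m=ok&(np.hypot(X-hs[0],Y-hs[1])<.05)&(abs(Z-.078)<.006); p=P[m]
    print(f,'head top',m.sum(),p.mean(0),np.ptp(p,axis=0), cv2.minEnclosingCircle(p[:,:2].astype(np.float32)))
    m=ok&(np.hypot(X-cs[0],Y-cs[1])<.06)&(abs(Z-.236)<.006); p=P[m]
    print(f,'capper',m.sum(),p.mean(0),np.ptp(p,axis=0), cv2.minEnclosingCircle(p[:,:2].astype(np.float32)))
    hsv=cv2.cvtColor(im,cv2.COLOR_RGB2HSV)
    m=ok&(np.hypot(X-hs[0],Y-hs[1])<.20)&(Z>.025)&(Z<.065)&(hsv[...,1]>80)&(hsv[...,0]>5)&(hsv[...,0]<25)&(np.hypot(X-hs[0],Y-hs[1])>.035); p=P[m]
    print(f,'handle',m.sum(),cv2.fitLine(p[:,:2].astype(np.float32),cv2.DIST_HUBER,0,.01,.01).ravel(),p[:,2].max(),p.mean(0))
    # mat
    m=ok&(np.hypot(X-hs[0],Y-hs[1])<.22)&(Z<.012)&(Z>-.004)&(im.max(2)<75);p=P[m]; print('mat',m.sum(),cv2.minAreaRect(p[:,:2].astype(np.float32)),np.median(p[:,2]))
    m=ok&(np.hypot(X-cs[0],Y-cs[1])<.25)&(Z>.022)&(Z<.04)&(hsv[...,0]<20)&(hsv[...,1]>80);p=P[m]; print('block',m.sum(),cv2.minAreaRect(p[:,:2].astype(np.float32)))
a=cv2.imread('pics/top.png')[130:240,140:340]
cv2.imwrite('pics/crop.png',cv2.resize(a,(800,440),interpolation=cv2.INTER_CUBIC))
E
```

```text
seed [0.59137169 0.20260796 0.08255912] [ 0.5077932  -0.1054123   0.23591952] [0.44565744 0.27390799 0.0529445 ]
top head top 124 [0.59488038 0.20280249 0.07799666] [0.05114974 0.04638565 0.0113601 ] ((0.5947979688644409, 0.20165210962295532), 0.026362605392932892)
top capper 118 [ 0.50900771 -0.1038095   0.23575968] [0.0407163  0.03761092 0.01115979] ((0.5088440179824829, -0.10396619886159897), 0.020882902666926384)
top handle 197 [ 0.892248   -0.4515457   0.5024013   0.24847864] 0.06352343530178528 [0.50240131 0.24847864 0.05475763]
mat 1649 ((0.614486575126648, 0.16741250455379486), (0.16013632714748383, 0.3416590690612793), 72.86861419677734) 0.006187454992009567
block 593 ((0.5205752849578857, -0.1753562092781067), (0.08159045875072479, 0.2283397614955902), 9.815278053283691)
scene head top 229 [0.59755742 0.20634374 0.07635506] [0.04780705 0.04744335 0.0088108 ] ((0.5967268347740173, 0.20598025619983673), 0.02497941255569458)
scene capper 122 [ 0.51205297 -0.10045791  0.23386209] [0.04053329 0.04141475 0.00817125] ((0.5113073587417603, -0.10111469775438309), 0.021354062482714653)
scene handle 402 [ 0.889666   -0.45661184  0.50259036  0.2600127 ] 0.05990780911232452 [0.50574469 0.25643806 0.05097225]
mat 2766 ((0.6160531640052795, 0.1720207929611206), (0.17294453084468842, 0.3577575087547302), 76.21102142333984) 0.0045248770568353525
block 699 ((0.5237904787063599, -0.17159974575042725), (0.08541989326477051, 0.23623614013195038), 9.655130386352539)
```

View pics/crop.png

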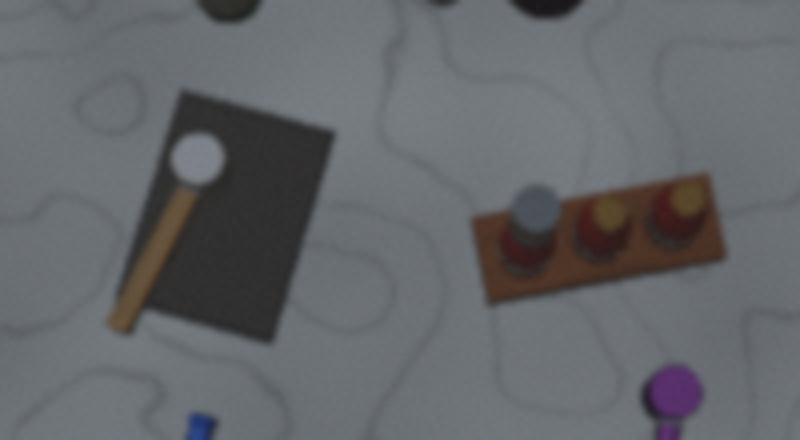

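The crop confirms it: the white head at (198,158) with its wooden handle is on the mat, and the capper at (535,208) is over the left bottle. The two cameras agree to about 4 mm, and the heights match (0.078 and 0.236). Next I grasp and lift.

```bash
cat >> h.py <<'E'
yaw=-0.468; ax=np.array([np.cos(yaw),np.sin(yaw),0]); head=np.array([.5955,.2035,0]); cap=np.array([.510,-.1025,0])
rot=[np.pi,0,yaw+np.pi]; G=head-.075*ax; C=cap-.075*ax
def st(s=''):
    o=observe(); print(s,round(o['time_s'],2),np.round(o['eef_pos'],4),np.round(o['ft_force'],1),np.round(o['torque'],2),round(o['opening'],4),o['grasp_force'])
    return o
E
python3 - <<'E'
from h import *
print(inverse_kinematics([*C[:2],.28],rot))
movep([*G[:2],.12],rot); st()
print(move_l([*G[:2],.022],feed=.12,max_force=15)); st('down')
gripper_to(0.0,f_grip=110); st('grip')
snap('wrist','w1')
move_l([*G[:2],.06],feed=.08); hold(.3); st('lift')
snap('scene','s2'); a=cv2.imread('pics/s2.png')[190:330,220:420]; cv2.imwrite('pics/s2c.png',cv2.resize(a,(800,560)))
E
```

```text
[-0.32997783 -0.24611095  1.89763768  0.          1.49006593 -1.43277416]
 2.02 [0.5284 0.2383 0.1203] [ 0.4  0.4 -0.8] [-0.07 -0.01 -0.02] 0.0857 0.0
False
down 2.99 [0.5293 0.2376 0.0229] [-1.   0.3  0.8] [ 0.02  0.   -0.03] 0.0852 0.0
grip 3.6 [0.5288 0.2375 0.0225] [-0.4  0.6  3.3] [-0.11  0.07  0.03] 0.0207 107.28848218917847
lift 4.58 [0.5282 0.2372 0.0594] [-0.2  0.  -2.2] [ 0.1   0.19 -0.03] 0.0206 107.444908618927
```

View pics/s2c.png

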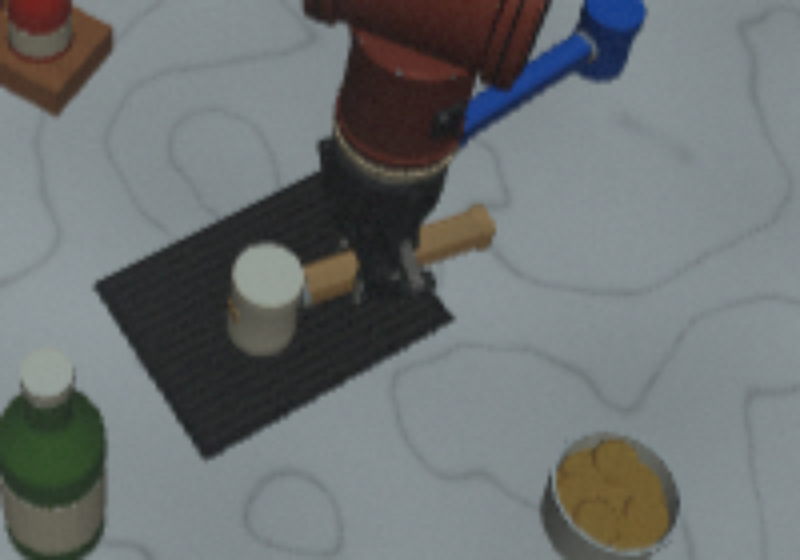

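The mallet is lifted level: head at (265,295) in the crop, handle between the fingers. I'll carry it over the capper, check the head position, and find the contact height with a light touch.

```bash
python3 - <<'E'
from h import *
move_l([*G[:2],.31],feed=.25); movep([*C[:2],.31],rot); hold(.3); st('over')
for f in ('scene','top'):
    snap(f,'v_'+f)
    im,P,d=cloud('v_'+f); X,Y,Z=P[...,0],P[...,1],P[...,2]
    m=(d>0)&(np.hypot(X-cap[0],Y-cap[1])<.045)&(abs(Z-.3655)<.012); p=P[m]
    print(f,m.sum(),p.mean(0) if m.sum() else '', cv2.minEnclosingCircle(p[:,:2].astype(np.float32)) if m.sum() else '')
a=cv2.imread('pics/v_scene.png')[100:240,150:350]; cv2.imwrite('pics/v.png',cv2.resize(a,(800,560)))
E
```

```text
over 7.28 [ 0.4433 -0.068   0.3099] [-0.3  0.3 -2.5] [0.14 0.18 0.01] 0.0208 107.52331495285034
scene 224 [ 0.51421075 -0.09590416  0.36243708] ((0.5123356580734253, -0.09874667227268219), 0.027237601578235626)
top 0
```

View pics/v.png

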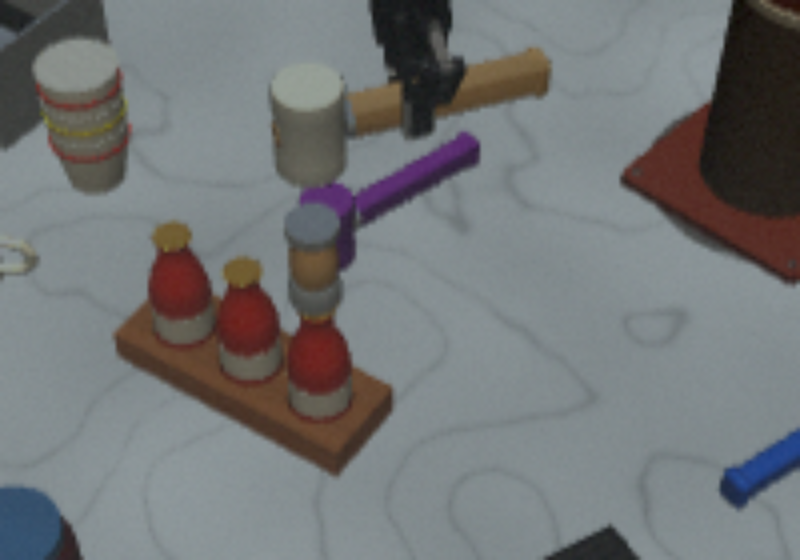

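The head at (308,125) hangs level above the capper disc at (313,225), and the scene camera puts them within 3 mm in xy. Now the light touch, then the blow.

```bash
python3 - <<'E'
from h import *
move_l([*C[:2],.268],feed=.12); hold(.2); st('pre')
t=move_l([*C[:2],.249],feed=.03,max_force=2.5); o=st(f'touch {t}'); zc=o['eef_pos'][2]
if not(t and .2495<zc<.2565): zc=.2525
move_l([*C[:2],zc+.035],feed=.12); hold(.2)
t=move_l([*C[:2],zc-.019],feed=.22,max_force=60); st(f'strike {t} {zc:.4f}')
hold(.1); st('bottom')
move_l([*C[:2],.31],feed=.2); hold(.3); st('up')
snap('scene','a_scene')
im,P,d=cloud('a_scene'); X,Y,Z=P[...,0],P[...,1],P[...,2]
for n,z in(('head',.362),('capper',.236)):
    m=(d>0)&(np.hypot(X-cap[0],Y-cap[1])<.045)&(abs(Z-z)<.012); p=P[m]
    # capper: highest 30%
    print(n,m.sum(),p.mean(0),np.percentile(p[:,2],[5,50,95]))
a=cv2.imread('pics/a_scene.png')[100:240,150:350]; cv2.imwrite('pics/a.png',cv2.resize(a,(800,560)))
E
```

```text
pre 8.08 [ 0.4437 -0.0689  0.2691] [ 0.1 -0.1 -2.7] [0.12 0.19 0.02] 0.0205 107.48981595039368
touch True 8.63 [ 0.4428 -0.0685  0.2505] [ 1.1 -0.7  1.5] [-0.13 -0.29  0.02] 0.0207 107.77218818664551
strike False 0.2505 9.67 [ 0.4434 -0.0685  0.2316] [-2.4  2.3  4.2] [0.19 0.14 0.01] 0.0206 112.95891523361206
bottom 9.77 [ 0.4434 -0.0685  0.2321] [-2.5  1.6  4.3] [ 0.28  0.16 -0.  ] 0.0207 112.95706272125244
up 10.61 [ 0.4425 -0.0685  0.3086] [ 0.3 -0.4 -2.5] [ 0.03  0.18 -0.02] 0.0209 111.81897640228271
head 191 [ 0.5112942  -0.08941567  0.3662088 ] [0.35291249 0.36903808 0.37361822]
capper 139 [ 0.51317428 -0.09936752  0.23318069] [0.22633493 0.23383773 0.23677016]
```

View pics/a.png

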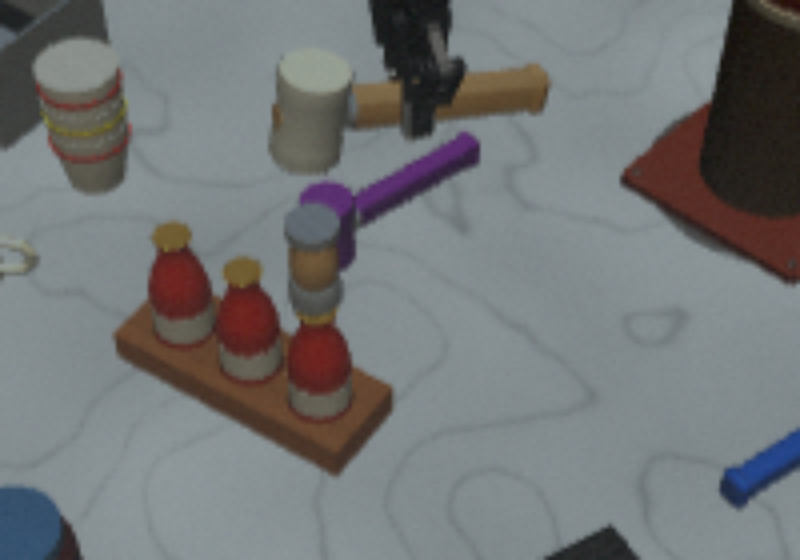

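The mallet pitched in the grip: the head now rides about 9 mm high and the head tilts. The steady force at the bottom was only about 7 N, so the capper stalled near the cap and the cap isn't driven. I'll set the mallet back on the mat, regrip nearer the head for a shorter lever at full grip force, and strike faster. First I set it down and check the joint rates for the faster blow.

```bash
python3 - <<'E'
from h import *
movep([*G[:2],.31],rot); move_l([*G[:2],.06],feed=.25)
t=move_l([*G[:2],.0225],feed=.06,max_force=25); st(f'down {t}')
gripper_to(.07); 
G2=head-.05*ax; C2=cap-.05*ax
move_l([*G2[:2],.0225],feed=.08); st('slid')
snap('scene','r'); im,P,d=cloud('r'); X,Y,Z=P[...,0],P[...,1],P[...,2]
m=(d>0)&(np.hypot(X-head[0],Y-head[1])<.045)&(abs(Z-.078)<.006); print(m.sum(),P[m].mean(0))
# joint rates for 0.75 m/s peak straight down near impact
for z in(.32,.28,.25,.23):
    a=np.array(inverse_kinematics([*C2[:2],z],rot)); b=np.array(inverse_kinematics([*C2[:2],z-.002],rot)); print(np.round((b-a)/.002*.75,2))
a=cv2.imread('pics/r.png')[190:330,220:420]; cv2.imwrite('pics/rc.png',cv2.resize(a,(800,560)))
E
```

```text
down False 13.79 [0.5287 0.2374 0.0225] [ 0.5 -0.4 -2.6] [ 0.08  0.15 -0.05] 0.0205 111.81786060333252
slid 14.79 [0.5514 0.2256 0.0224] [-0.  -0.1 -0.4] [-0.04 -0.02  0.03] 0.0699 0.0
224 [0.60101403 0.20335663 0.07622698]
[ 0.    0.21  1.19  0.   -1.4   0.  ]
[ 0.    0.37  1.07  0.   -1.44  0.  ]
[ 0.    0.48  0.98  0.   -1.47  0.  ]
[ 0.    0.57  0.92  0.   -1.49  0.  ]
```

View pics/rc.png

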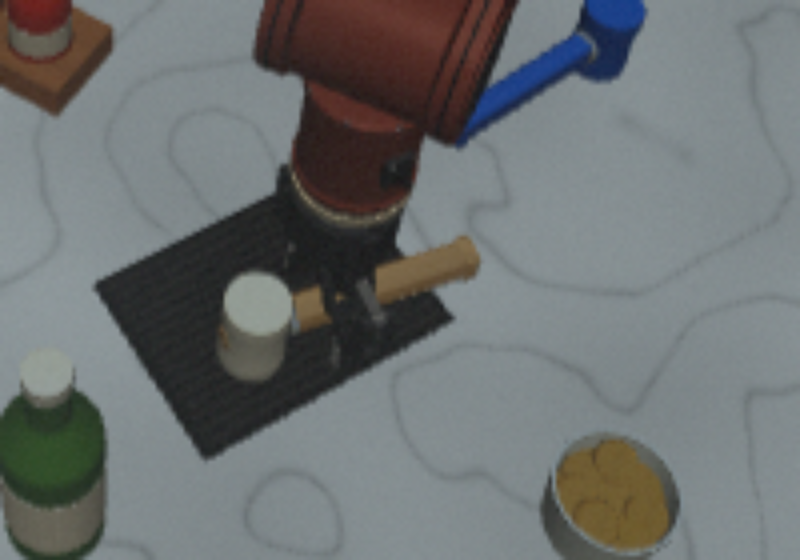

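The mallet settled flat on the mat, head at (255,325) in the crop and about 3.5 mm further forward. The fingers straddle the handle close to the head. Regrip, carry and strike.

```bash
cat >> h.py <<'E'
head2=np.array([.599,.203,0]); G2=head-.05*ax; C2=cap-(head2-G2)
E
python3 - <<'E'
from h import *
gripper_to(0.0,f_grip=120); o=st('grip')
move_l([*G2[:2],.325],feed=.3); movep([*C2[:2],.325],rot); hold(.3); st('over')
t=move_l([*C2[:2],.2525-.014-.012],feed=.5,max_force=80); st(f'strike {t}')
hold(.1); st('bottom')
move_l([*C2[:2],.325],feed=.25); hold(.3); st('up')
snap('scene','b_scene')
a=cv2.imread('pics/b_scene.png')[100:240,150:350]; cv2.imwrite('pics/b.png',cv2.resize(a,(800,560)))
E
```

```text
grip 15.35 [0.5507 0.2263 0.0228] [-1.7  0.7  3.8] [-0.01  0.29 -0.02] 0.0205 117.16391086578369
over 18.02 [ 0.4622 -0.0788  0.3249] [-0.5  0.1 -2.8] [ 0.    0.11 -0.01] 0.0207 117.3836874961853
strike False 18.37 [ 0.4611 -0.079   0.2266] [0.2 0.3 3.9] [ 0.1  -0.17  0.02] 0.0204 182.83902883529663
bottom 18.47 [ 0.4638 -0.08    0.2304] [-1.9 -0.6  5.3] [-0.17  0.28 -0.  ] 0.0203 182.66025132154027
up 19.31 [ 0.4612 -0.0792  0.3233] [-0.2 -0.3 -3.3] [0.03 0.09 0.  ] 0.0207 137.13005499739666
```

View pics/b.png

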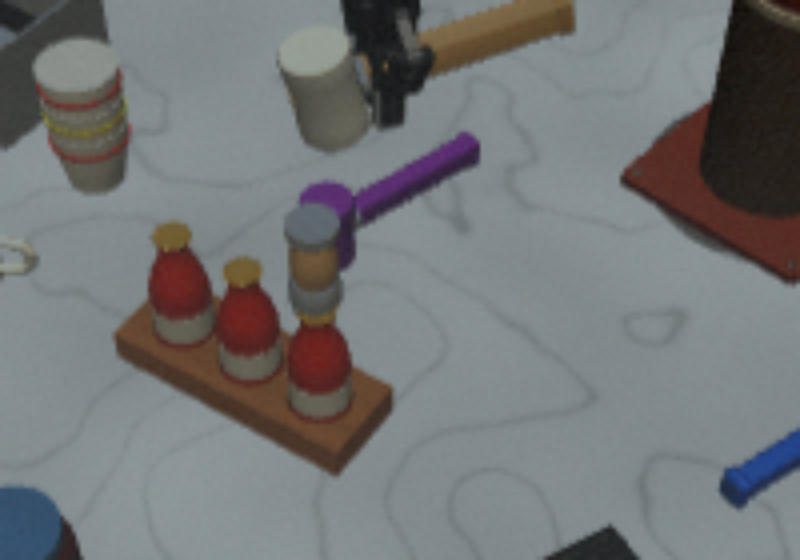

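The capper is back up and the bottles are undisturbed, but the mallet is twisted in the grip: head at (325,90), top leaning away from the handle. I'll compare the cap pixels under the bell before and after to tell whether it went home.

```bash
python3 - <<'E'
from h import *
snap('scene','c2');
I={k:cv2.imread(f'pics/{k}.png').astype(int) for k in('scene','v_scene','a_scene','b_scene','c2')}
for k,i in I.items():
    print(k); print(i[172:184,225:234].mean(1).round().astype(int).tolist())
s=slice(140,205)
for k in('a_scene','b_scene'):print(k,abs(I[k]-I['v_scene'])[160:200,215:245].mean())
E
```

```text
scene
[[65, 72, 76], [81, 83, 82], [77, 80, 78], [73, 75, 73], [68, 71, 69], [63, 69, 69], [59, 71, 78], [44, 68, 90], [38, 45, 81], [34, 36, 73], [32, 34, 80], [30, 33, 89]]
v_scene
[[69, 77, 81], [86, 90, 88], [81, 85, 83], [76, 79, 77], [72, 75, 74], [67, 72, 73], [62, 76, 83], [46, 72, 94], [40, 48, 86], [36, 38, 77], [33, 35, 85], [33, 35, 93]]
a_scene
[[69, 77, 80], [86, 89, 87], [82, 85, 83], [76, 79, 78], [72, 75, 74], [67, 74, 75], [59, 76, 84], [48, 84, 103], [47, 76, 98], [39, 47, 84], [31, 34, 84], [31, 33, 93]]
b_scene
[[69, 76, 80], [85, 89, 87], [81, 86, 83], [77, 80, 79], [72, 76, 74], [67, 73, 75], [60, 77, 85], [48, 85, 102], [46, 75, 97], [39, 47, 84], [31, 34, 83], [31, 34, 93]]
c2
[[70, 77, 80], [86, 89, 87], [81, 85, 83], [76, 80, 78], [72, 76, 75], [67, 74, 74], [60, 77, 85], [48, 83, 102], [46, 75, 97], [38, 46, 83], [30, 34, 84], [33, 35, 93]]
a_scene 2.3183333333333334
b_scene 2.3091666666666666
```

```bash
python3 - <<'E'
from h import *
z=np.load('b_scene.npz');T=np.linalg.inv(z['T']);K=z['K']
def pr(p): q=K@(T@np.array([*p,1]))[:3]; return q[:2]/q[2]
# camera-consistent capper xy and two sealed bottles (72mm along block y)
c=np.array([.5113,-.1011])
for h in(.135,.140,.145,.150):print(h,pr([*c,h]))
a=cv2.imread('pics/v_scene.png')[150:200,170:250];b=cv2.imread('pics/b_scene.png')[150:200,170:250]
cv2.imwrite('pics/cmp.png',cv2.resize(np.vstack([a,b]),(480,600),interpolation=cv2.INTER_CUBIC))
E
```

```text
0.135 [228.64869471 178.25640501]
0.14 [228.59469215 177.18489465]
0.145 [228.54034178 176.10648322]
0.15 [228.48564024 175.02110384]
```

View pics/cmp.png

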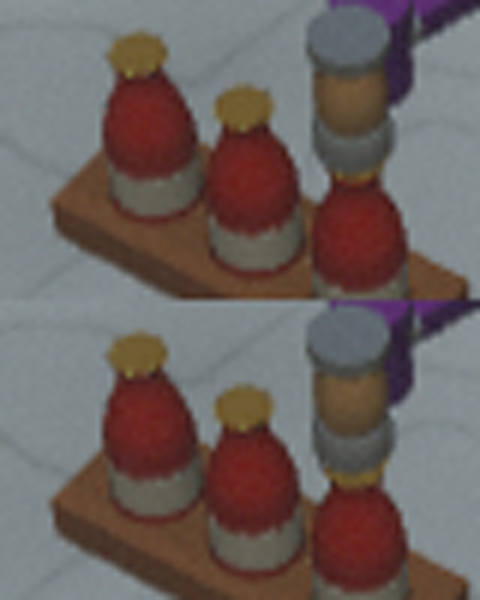

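5 mm of cap travel is 1.08 px in this view, and the brass edge dropped about 1.1 px. In the lower half of the picture a full brass band shows under the bell at (355,473), against a sliver in the upper half at (355,175). So the cap is fully home, the second, faster blow moved it no further, and the capper is up. Now I return the mallet.

```bash
python3 - <<'E'
from h import *
D=G2+np.array([-.01,-.01,0])
movep([*D[:2],.325],rot); move_l([*D[:2],.08],feed=.25); hold(.2); st('above')
t=move_l([*D[:2],.0235],feed=.04,max_force=30); st(f'down {t}')
gripper_to(.03); hold(.3); gripper_to(.075); hold(.3); st('open')
move_l([*D[:2],.16],feed=.12); move_l([D[0]-.12,D[1]-.0,.30],feed=.25); hold(.3); st('clear')
for f in('scene','top'):
    snap(f,'e_'+f); im,P,d=cloud('e_'+f); X,Y,Z=P[...,0],P[...,1],P[...,2]
    m=(d>0)&(np.hypot(X-head[0]+.01,Y-head[1]+.01)<.05)&(Z>.07)&(Z<.09); p=P[m]
    if m.sum()>20:
        n=np.linalg.svd(p-p.mean(0))[2][2]; print(f,m.sum(),p.mean(0),np.ptp(p[:,2]),n)
a=cv2.imread('pics/e_scene.png')[80:370,100:500]; cv2.imwrite('pics/e.png',cv2.resize(a,(800,580)))
E
```

```text
above 21.91 [0.542  0.2163 0.0817] [ 0.2 -0.7 -1.8] [0.01 0.07 0.02] 0.0206 137.1347602730384
down False 23.47 [0.5412 0.2161 0.0238] [-0.1  0.7 -2.5] [0.04 0.07 0.03] 0.0202 137.13190218026284
open 24.82 [0.5409 0.2161 0.0235] [-0.1 -0.8  0.7] [-0.04 -0.01 -0.04] 0.0746 0.0
clear 27.31 [0.4209 0.2158 0.2989] [ 0.1 -1.2 -0.4] [-0.    0.03 -0.02] 0.0749 0.0
scene 222 [0.57427713 0.20034337 0.07595725] 0.011346663058778628 [0.01913883 0.0131669  0.99973013]
top 139 [0.56995123 0.19638043 0.07850375] 0.01793192133358157 [-3.74963667e-03 -2.04879512e-04 -9.99992949e-01]
```

View pics/e.png

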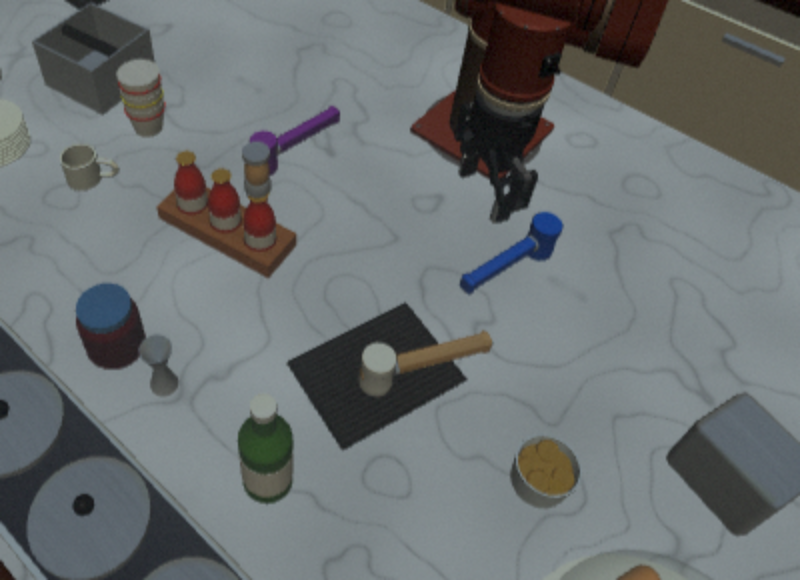

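The mallet stands upright on the mat at (378,370), its head top level at z = 0.078. The gripper is clear, the capper at (257,170) is up, and nothing else has moved.

```bash
python3 -c "
from plant import *
print(job_done())"
```

```text
the job is handed in; nothing more can be done
None
```

I handed the job in at about 27 s of the 48 s: the camera shows the cap pressed home, the capper sprung back up and the mallet upright on its mat about 25 mm from where it started. It took two blows, because the mallet slipped in the grip on the first; I've had no verdict back.

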